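Load the reagent carrier

TASK

Load the reagent carrier for the next analyser run: of the bottles standing out on the front of the bench, stand the larger brown bottle, the half-full clear bottle, the small white plastic bottle and the small brown vial each in the seat whose collar fits it, upright and fully down on the seat's floor. Lower each one in gently, never drop it, and let go of it. The bottle with the long bent spout and the widest bottle do not belong in the carrier: leave them standing where they are, and the stock at the back under the shelf too.

Things in the scene. Friction and masses are not known exactly. Their poses are not given: they have to be found in the camera images.
- amber_mid (a point): The larger brown bottle: round, dark brown, white label, black screw cap. 54 mm diameter, 120 mm tall with cap; its straight body reaches to about 70 mm. Standing loose on the bench; goes into the seat with the 58 mm collar. The point is on its axis, half-way up (60 mm above its underside); z points to the cap. Grip it round the body at this height or a little higher, clear of the seat's collar.
- clear_mid (a point): The half-full clear bottle: round, translucent, pinkish liquid in its lower half, a red screw cap. 48 mm diameter, 105 mm tall with cap; its straight body reaches to about 60 mm. Standing loose on the bench; goes into the seat with the 52 mm collar. The point is on its axis, half-way up (52.5 mm above its underside); z points to the cap. Grip it round the body at this height or a little higher, clear of the seat's collar.
- white_mid (a point): The small white plastic bottle: round, white, with a wide ribbed white cap and a paper label band. 38 mm diameter, 78 mm tall; its straight body reaches to 52 mm. Standing loose on the bench; goes into the seat with the 42 mm collar. The point is on its axis, half-way up (39 mm above its underside); z points to the cap. Grip it round the body at this height or a little higher, clear of the seat's collar.
- vial_mid (a point): The small brown vial: round, dark brown, black cap. 28 mm diameter, 72 mm tall with cap; its straight body reaches to about 42 mm, the cap is 22 mm in diameter. Standing loose on the bench; goes into the seat with the 32 mm collar. The point is on its axis, half-way up (36 mm above its underside); z points to the cap. Grip it round the body at this height or a little higher, clear of the seat's collar.
- seat_58: Seat fixed in the carrier's row of four (78 mm apart, any order): 76 mm square white foot 5 mm thick, on it a round black collar of 58 mm inside diameter (2 mm play round its 54 mm bottle), wall 3 mm, its top 8 mm flaring out by 4.5 mm. Origin: centre of the foot's underside; the bottle rests 5 mm, the rim is 20 mm above it. y runs along the row; fingers fit only on the +x and -x sides.
- seat_52: Seat fixed in the carrier's row of four (78 mm apart, any order): 76 mm square white foot 5 mm thick, on it a round black collar of 52 mm inside diameter (2 mm play round its 48 mm bottle), wall 3 mm, its top 8 mm flaring out by 4.5 mm. Origin: centre of the foot's underside; the bottle rests 5 mm, the rim is 20 mm above it. y runs along the row; fingers fit only on the +x and -x sides.
- seat_42: Seat fixed in the carrier's row of four (78 mm apart, any order): 76 mm square white foot 5 mm thick, on it a round black collar of 42 mm inside diameter (2 mm play round its 38 mm bottle), wall 3 mm, its top 8 mm flaring out by 4.5 mm. Origin: centre of the foot's underside; the bottle rests 5 mm, the rim is 20 mm above it. y runs along the row; fingers fit only on the +x and -x sides.
- seat_32: Seat fixed in the carrier's row of four (78 mm apart, any order): 76 mm square white foot 5 mm thick, on it a round black collar of 32 mm inside diameter (2 mm play round its 28 mm vial), wall 3 mm, its top 8 mm flaring out by 4.5 mm. Origin: centre of the foot's underside; the bottle rests 5 mm, the rim is 20 mm above it. y runs along the row; fingers fit only on the +x and -x sides.
- spout_mid (a point): Look-alike, leave it: milky translucent bottle with a long blue bent dispensing spout on its cap. 53 mm diameter, 120 mm to the top of the cap, 174 mm to the tip of the spout. Loose. The point is on its axis, 60 mm above its underside.
- wide_mid (a point): Look-alike, leave it: the widest bottle, milky translucent with a plain blue screw cap. 64 mm diameter, 150 mm tall. Loose; too wide for every seat. The point is on its axis, 75 mm above its underside. (All six bottles start upright on the bench, over 95 mm apart; fixed instruments stand behind them, beyond x = 0.60. The aluminium carrier is 322 x 86 mm, its end handles 39 mm high.)
Mind the look-alikes: they are no part of the job. What is shaped like the part that bears clear_mid but green is not meant.

How it is judged:
By the outcome, as a careful person would: the job done as asked, in the order asked, and still so for the second after the job is handed in, with the robot touching nothing.
It also fails if it takes over 112 s, if anything falls off the work surface, if the arm or the gripper's body presses on something with over 40 N, if the wrist force passes 120 N, or if a joint passes its speed limit or range.

ROBOT

A 6-joint arm with a two-finger parallel gripper is mounted at the origin on a cart in front of the work surface, level with it; the furniture and walls round the work are solid. World frame = base frame: x ahead of the robot, y to its left, z up, the work surface at z = 0. Lengths are in mm, angles in rad, forces in N, time in s.
With the tool pointing down it reaches from about 300 to 825 mm from the base axis. Payload 5.4 kg.
Tool frame: the origin (TCP) lies between the finger pads; the fingertips stand 14 mm ahead of it and the grasp point (between the pads) lies 5 mm behind it; z points along the fingers, y is the line along which they close (so a half turn about z gives the same grasp; the last joint's range is limited). The gripper opens to 92 mm and grips with 3 to 60 N. Pads are 20 mm wide; open, the fingers measure 128 mm over their backs; the gripper's body (75 mm by 189 mm) begins 69 mm behind the grasp point.
Start: joints at [-1.358, 0.158, 1.597, -0, 1.386, -0.21], TCP at [235.907, -524.361, 228.601] pointing down, gripper open.
Joint ranges: [-2.91, 2.91], [-0.94, 2.29], [0.18, 2.7], [-1.29, 4.43], [0.17, 2.64], [-3, 3]. Speed limits (rad/s): [2.57, 2.57, 3.14, 3.14, 3.14, 3.14].

INTERFACE

Orientations are given as a rotation vector (axis times angle).
In Python, from station import robot, read_camera, camera_model, boxes_of, outline_of, tip_of gives the robot as it stands. The module is installed in compiled form; this text tells all that it offers. Calls block until the motion is done:
- robot.move_ptp(position, orientation): joint-space move of the TCP to a pose.
- robot.move_l(position, rotation=None, speed=150): straight line of the TCP; rotation=None keeps the orientation; speed is the mean speed in mm/s.
- robot.move_joints(angles): joint-space move.
- robot.gripper_to(opening): finger opening in mm; the grip force is fixed at half the most; returns when the fingers have stopped.
- robot.hold(seconds).
- robot.ik(position, orientation): joint angles nearest the present ones, or None.
- robot.observe(): the state.
- read_camera(name): name is "scene" or "side" or "wrist"; returns (picture, depth): 400x640x3 uint8, red, green, blue; 400x640 float32, mm along the optical axis (not along the pixel's ray), 0 where there is no reading.
- camera_model(name): a dict with "fovy" (degrees; the focal length in pixels is half the picture's height over the tangent of half this angle, whatever the lens; pixels are square), "cx", "cy" (the principal point, pixels), "rvec" (rotation vector, rad) and "tvec" (3), from world to camera coordinates, as OpenCV has them. Camera axes: x right, y down, z forward; pixel columns grow to the right and rows downward; lengths in mm; the calibration is good to about 2 mm. The wrist camera is an equidistant fisheye: a pixel r from the principal point sees the ray r / f radians off the axis. A picture is of the moment at which its call begins: read the wrist's pose just before it. camera_model takes no time and is no camera call; for the wrist camera it gives the pose at the moment of the call.
A pose or a line that the arm cannot do raises robot.MotionError and nothing moves.
- robot.finish_job(): hands the job in; it is judged then, once.
Trained networks look in the newest picture that a camera, given by its name, has taken for a name from the list of things; names that differ only in an ending like _2 or _b are one class to them, and where a whole thing is asked for, a point or a joint stands for the part that bears it (a point fixed in the world has none). Each returns a list of dicts, best first, with "confidence" (0 to 1); they miss things now and then, are a little off and sometimes report something else, mostly with a low value. They report only what shows in the picture. A call takes as long as a camera call. They do not tell look-alikes from the thing itself.
- boxes_of(camera, label): "position" ([column, row] in pixels, amid what is visible of it).
- outline_of(camera, label): "pixels" (400x640 bool, what is visible of it) and "position" ([column, row] in pixels, amid what is visible of it).
- tip_of(camera, label): "position" ([column, row] in pixels: a listed point, or the origin of a listed thing).
The state is a dict: "t": time; "joint_positions": joint angles; "qvel": joint speeds; "joint_torque": joint torques, N m; "ee_pos": TCP position; "ee_rot": TCP orientation; "ft_force": force on the tool from outside, world axes, zero at the start; "moment": the same for the moment, N m; "opening": finger opening in mm; "grip_force": force on a finger pad.
Only numpy, scipy, OpenCV 4.12 (cv2) and the standard library are available. Lean on these libraries where they do the work, as an engineer would, in place of code of your own. Each camera call takes 0.05 s, during which the arm holds its last target. There are 200 camera calls.

## Working session

There is one attempt and no reset: what is moved stays moved. The work goes in short steps, each a Python script; the robot and the scene stay as the last script left them, time stands still between calls to the robot, and variables do not carry over. Pictures are saved under pics/ and viewed, at most 14 in all, crops included, and the job is handed in when it is done.

```bash
mkdir -p pics; ls
python3 - <<'E'
from station import *
import cv2
for c in ["scene","side"]:
    im,d=read_camera(c); cv2.imwrite(f"pics/{c}1.png",im[:,:,::-1])
    print(c,camera_model(c))
    for l in ["amber_mid","clear_mid","white_mid","vial_mid","spout_mid","wide_mid","seat_58","seat_52","seat_42","seat_32"]:
        print(l,[(([round(float(x)) for x in t["position"]]),round(t["confidence"],2)) for t in tip_of(c,l)])
print(robot.observe())
E
```

```text
pics
scene {'fovy': 51.00551519391638, 'cx': 313.3229916457733, 'cy': 199.64083278329284, 'rvec': array([ 0.84202523, -2.38071799,  1.28830965]), 'tvec': array([399.58422943, 257.44026056, 960.53735494])}
amber_mid [([342, 174], 0.76)]
clear_mid [([375, 167], 0.65)]
white_mid [([330, 224], 0.93), ([197, 293], 0.33)]
vial_mid []
spout_mid [([317, 192], 0.66)]
wide_mid [([363, 190], 0.93)]
seat_58 [([229, 281], 0.98), ([286, 258], 0.64), ([257, 270], 0.63), ([198, 294], 0.57)]
seat_52 [([229, 281], 0.98), ([286, 258], 0.64), ([257, 270], 0.63), ([198, 294], 0.57)]
seat_42 [([229, 281], 0.98), ([286, 258], 0.64), ([257, 270], 0.63), ([198, 294], 0.57)]
seat_32 [([229, 281], 0.98), ([286, 258], 0.64), ([257, 270], 0.63), ([198, 294], 0.57)]
side {'fovy': 43.41898694380596, 'cx': 330.371347840083, 'cy': 196.23512512931808, 'rvec': array([ 2.29411774, -0.19775706,  0.07177852]), 'tvec': array([-507.62967   ,  114.37205217, 1502.94262097])}
amber_mid [([359, 245], 0.78)]
clear_mid [([352, 288], 0.89), ([322, 276], 0.59), ([321, 140], 0.43)]
white_mid [([306, 209], 0.73)]
vial_mid [([324, 31
[... 433 characters left out ...]
 1.1, 'joint_positions': array([-1.35811911e+00,  1.58371564e-01,  1.59698533e+00,  6.14180392e-06,
        1.38621353e+00, -2.10126414e-01]), 'qvel': array([-3.60114423e-04,  1.04572765e-03,  6.29832063e-04,  4.55794358e-04,
        8.78268869e-04,  1.74013252e-05]), 'joint_torque': array([ 2.10589926e-03, -3.85579169e+01, -3.22363257e+01,  7.03666359e-02,
        3.07722192e-02, -9.52862450e-06]), 'ee_pos': array([ 235.89939872, -524.36918682,  228.62449506]), 'ee_rot': array([3.07163231e+00, 6.59196234e-01, 9.52813378e-06]), 'ft_force': array([ 0.03594404, -0.71359526, -0.02292781]), 'moment': array([-0.01190285, -0.01790142,  0.00768466]), 'grip_force': 0.0, 'opening': 92.17436982982343}
```

View pics/scene1.png

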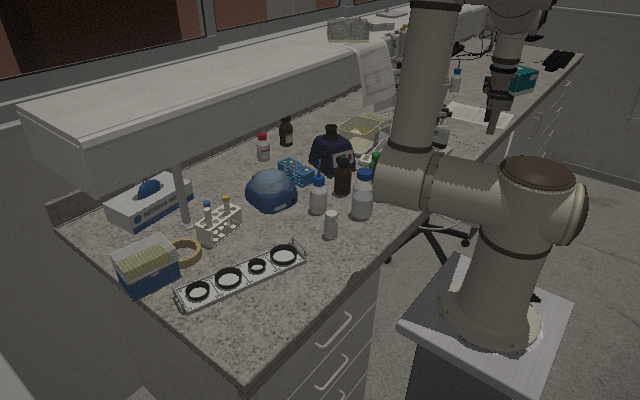

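View pics/side1.png

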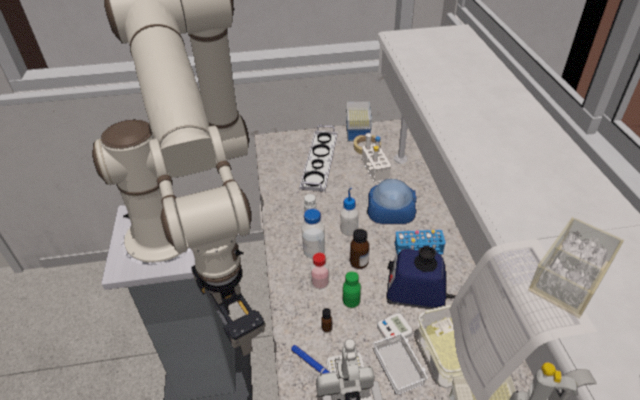

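Side view (col, row):
- **Brown bottles:** larger one (359,247), small vial (326,320). Others that could be mistaken for them are the dark stock bottles under the shelf in scene (286,132).
- **Clear, pink, red cap:** (319,272). Look-alikes are the green bottle (351,290) and the red-capped stock in scene (263,147).
- **White:** (309,204).
- **Leave:** spout (349,215) and wide (314,235).
- **Carrier:** rings from (323,139) to (314,180).

Next I localise them and look from the wrist camera.

```bash
cat > h.py <<'E'
from station import *
import numpy as np, cv2
from scipy.spatial.transform import Rotation as R
def ray(cam,px,m=None):
    m=m or camera_model(cam); f=200/np.tan(np.radians(m["fovy"])/2)
    u=np.array([px[0]-m["cx"],px[1]-m["cy"]])
    if cam=="wrist":
        r=np.hypot(*u); a=r/f; d=np.array([*(u/max(r,1e-9)*np.sin(a)),np.cos(a)])
    else: d=np.array([*(u/f),1.])
    Rm=R.from_rotvec(m["rvec"]).as_matrix()
    return -Rm.T@m["tvec"], Rm.T@d
def at_z(cam,px,z,m=None):
    o,d=ray(cam,px,m); return o+d*(z-o[2])/d[2]
def project(cam,P,m=None):
    m=m or camera_model(cam); f=200/np.tan(np.radians(m["fovy"])/2)
    p=R.from_rotvec(m["rvec"]).apply(np.atleast_2d(P))+m["tvec"]
    if cam=="wrist":
        r=np.hypot(p[:,0],p[:,1]); a=np.arctan2(r,p[:,2]); s=f*a/np.maximum(r,1e-9)
    else: s=f/p[:,2]
    return p[:,:2]*s[:,None]+[m["cx"],m["cy"]]
def down(phi):  # tool down, closing line (tool y) at angle phi from world y
    return (R.from_euler('z',phi)*R.from_rotvec([np.pi,0,0])).as_rotvec()
E
python3 - <<'E'
from h import *
np.set_printoptions(precision=1,suppress=True)
side=dict(amber=((359,245),60),clear=((321,273),52),white=((307,209),39),vial=((324,316),36),spout=((347,214),60),wide=((314,236),75),green=((352,290),52),
 s1=((323,139),20),s2=((321,152),20),s3=((317,163),20),s4=((314,180),20))
for k,(p,z) in side.items(): print(k,at_z("side",p,z))
for p in [(198,292),(229,278),(258,266),(284,255)]: print("seat",at_z("scene",p,20))
for k,p,z in [("amber",(342,174),60),("white",(330,224),39),("spout",(317,192),60),("wide",(363,190),75)]: print(k,at_z("scene",p,z))
print(camera_model("wrist"), R.from_rotvec(robot.observe()["ee_rot"]).as_matrix())
E
```

```text
amber [ 561.7 -200.2   60. ]
clear [ 444.6 -272.6   52. ]
white [441.9  -9.3  39. ]
vial [ 432.9 -395.    36. ]
spout [552.6 -73.7  60. ]
wide [ 443.2 -158.7   75. ]
green [ 513.8 -341.1   52. ]
s1 [549.8 367.8  20. ]
s2 [530.7 291.6  20. ]
s3 [507.7 232.3  20. ]
s4 [484.7 144.5  20. ]
seat [544.8 388.9  20. ]
seat [523.8 312.2  20. ]
seat [499.8 237.5  20. ]
seat [477.4 165.1  20. ]
amber [ 566.9 -217.5   60. ]
white [450.8   2.2  39. ]
spout [561.9 -79.7  60. ]
wide [ 448.2 -157.4   75. ]
{'fovy': 65.70646984690485, 'cx': 321.5952467347971, 'cy': 202.6293614409245, 'rvec': array([-2.5,  1.6,  0.2]), 'tvec': array([-574.9,  -27.8,  389.6])} [[ 0.9  0.4  0. ]
 [ 0.4 -0.9 -0. ]
 [ 0.   0.  -1. ]]
```

Run:
```python
from h import *
np.set_printoptions(precision=1,suppress=True)
def look(n,p,phi,labs):
    robot.move_ptp(p,down(phi)); robot.hold(.2); m=camera_model("wrist"); im,d=read_camera("wrist")
    cv2.imwrite(f"pics/{n}.png",im[:,:,::-1]); np.savez(f"{n}.npz",im=im,d=d,**m)
    print(n,"cam",-R.from_rotvec(m["rvec"]).as_matrix().T@m["tvec"],robot.observe()["t"])
    for l,z in labs:
        for t in tip_of("wrist",l): print(l,np.array(t["position"]),round(t["confidence"],2),at_z("wrist",t["position"],z,m))
look("w1",[420,-200,300],0,[("amber_mid",60),("clear_mid",52.5),("white_mid",39),("vial_mid",36),("spout_mid",60),("wide_mid",75)])
look("w2",[440,260,300],-.29,[("seat_58",0)])
```

```text
w1 cam [ 488.9 -200.4  455.9] 2.7667
amber_mid [330.   69.7] 0.61 [ 561.1 -211.    60. ]
clear_mid [422.9 110.4] 0.73 [ 513.  -335.3   52.5]
clear_mid [366.8 165.4] 0.58 [ 437.1 -260.    52.5]
white_mid [184.  157.7] 0.65 [449.9  -1.9  39. ]
vial_mid [462.3 168.1] 0.96 [ 434.3 -406.6   36. ]
spout_mid [224.3  77.4] 0.68 [556.5 -73.9  60. ]
w2 cam [506.5 239.9 456.2] 5.0
seat_58 [373.4 127. ] 0.93 [483.9 167.    0. ]
seat_58 [221.  126.8] 0.75 [552.4 384.7   0. ]
seat_58 [271.1 126. ] 0.59 [528.4 310.8  -0. ]
seat_58 [324.5 122.6] 0.56 [509.7 234.5   0. ]
```

View pics/w1.png

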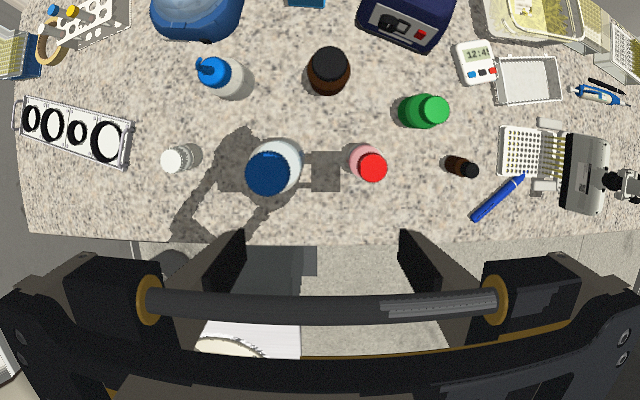

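View pics/w2.png

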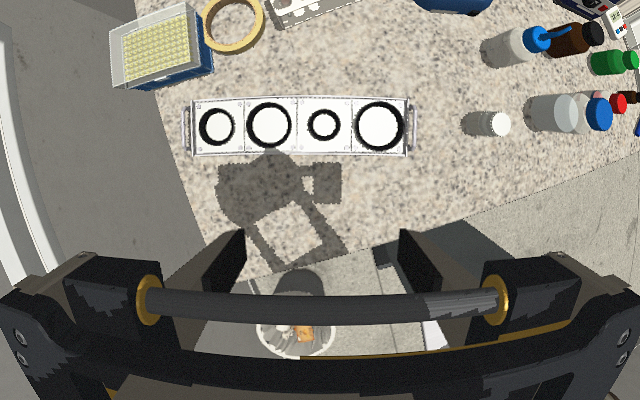

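The wrist view from the left shows the rings, left to right: 42 (217,127), 52 (269,125), 32 (322,125), 58 (378,126). In w1 the bottles show as amber (329,70), clear (370,165), white (180,158), vial (461,167), wide (270,168), spout (225,78) and green (424,110).

Next step: precise fits plus clearance.

```bash
cat > fit.py <<'E'
from h import *
from scipy.optimize import least_squares
np.set_printoptions(precision=1,suppress=True)
def cloud(cam,d,m):
    v,u=np.mgrid[0:400,0:640]; f=200/np.tan(np.radians(m["fovy"])/2)
    a=(u-m["cx"]); b=(v-m["cy"])
    if cam=="wrist":
        r=np.hypot(a,b); s=np.tan(np.minimum(r/f,1.4))/np.maximum(r,1e-9)
    else: s=1/f
    p=np.stack([a*s*d,b*s*d,d],-1)
    Rm=R.from_rotvec(m["rvec"]).as_matrix(); P=(p-m["tvec"])@Rm; P[d==0]=np.nan; return P
def circ(P,r=None):
    x0=[*np.median(P,0),r or 20]
    g=lambda q:np.hypot(P[:,0]-q[0],P[:,1]-q[1])-(r or q[2])
    return least_squares(g,x0,loss="soft_l1")
E
cat > a.py <<'E'
from fit import *
w1=dict(np.load("w1.npz")); w2=dict(np.load("w2.npz"))
P=cloud("wrist",w2["d"],w2); 
# bench height, rims
for c,(u,v) in {"42":(217,127),"52":(269,125),"32":(322,125),"58":(378,126)}.items():
    reg=P[v-32:v+33,u-26:u+27]; g=w2["im"][v-32:v+33,u-26:u+27].max(-1)
    dark=(g<70).astype(np.uint8)
    n,lab,st,ce=cv2.connectedComponentsWithStats(dark); i=1+np.argmax(st[1:,4]); 
    mk=(lab==i).astype(np.uint8); cs,_=cv2.findContours(mk,cv2.RETR_CCOMP,cv2.CHAIN_APPROX_NONE); cs=sorted(cs,key=len)[::-1]
    out=[]
    for k,z in ((0,25),(1,25)):
        q=cs[k][:,0]+[u-26,v-32]; W=np.array([at_z("wrist",p,z,w2)[:2] for p in q]); s=circ(W); out.append(s.x)
    print(c,"outer",out[0],"inner",out[1],"z floor/rim",np.nanmedian(P[v-3:v+4,u-3:u+4,2]),np.nanpercentile(reg[mk>0][:,2],[50,90,98]))
print("bench z",np.nanmedian(P[170:180,420:440,2]))
P1=cloud("wrist",w1["d"],w1); sd=read_camera("side"); ms=camera_model("side"); PS=cloud("side",sd[1],ms)
np.save("P1.npy",P1); np.save("PS.npy",PS)
for n,(x,y,h,r) in dict(amber=(561,-210,120,27),clear=(440,-266,105,24),white=(450,-2,78,19),vial=(434,-404,72,14),wide=(445,-158,150,32),spout=(555,-74,120,26.5),green=(513,-336,105,24)).items():
    for nm,Q in (("w",P1),("s",PS)):
        Q=Q.reshape(-1,3); Q=Q[np.hypot(Q[:,0]-x,Q[:,1]-y)<r+18]
        B=Q[(Q[:,2]>8)&(Q[:,2]<.52*h)]; T=Q[(Q[:,2]>h-5)&(Q[:,2]<h+5)]
        o=[n,nm]
        if len(B)>15: s=circ(B[:,:2],r); o+=["body",s.x[:2],len(B),np.sqrt(np.mean(s.fun**2))]
        if len(T)>5: o+=["top",(T.max(0)+T.min(0))[:2]/2,T.mean(0),len(T)]
        print(*o,"zmax",np.percentile(Q[:,2],99) if len(Q) else None)
E
python3 a.py
```

```text
42 outer [553.  384.4  26.2] inner [551.9 380.6  21.2] z floor/rim 8.062711189409523 [20.6 23.4 24.4]
52 outer [530.2 310.5  31.1] inner [529.4 308.6  26.3] z floor/rim 8.29233676175605 [20.9 23.1 23.9]
32 outer [507.3 236.5  21.1] inner [507.4 236.6  16.6] z floor/rim 8.28590258763586 [20.7 23.4 24.2]
58 outer [484.4 162.2  34.1] inner [485.  164.5  29.1] z floor/rim 8.070492749205538 [20.7 23.5 24.2]
bench z -0.029925152093267522
amber w body [ 559.3 -208.5] 122 0.3052159211118308 top [ 558.9 -209. ] [ 558.3 -208.5  119.8] 963 zmax 121.38011919718429
amber s body [ 560.7 -210.2] 249 1.6114586752444449 top [ 560.1 -212.2] [ 559.8 -213.2  118.3] 117 zmax 121.12364682535936
clear w body [ 467.8 -224.1] 123 6.0868571665290405 top [ 441.  -259.5] [ 441.2 -258.9  104.6] 685 zmax 417.37128456408817
clear s body [ 442.4 -260.4] 199 1.390585925213676 top [ 442.2 -262.4] [ 442.2 -262.3  103. ] 99 zmax 105.08919989408831
white w body [450.2   1.3] 203 0.4905286484390259 top [450.7   0.2] [450.7  -0.4  77.7] 465 zmax 79.40648817401312
white s top [451.9  -1. ] [451.2  -2.6  76.2] 67 zmax 79.43
[... 272 characters left out ...]
 -187.5] 204 6.966133365389016 top [ 440.8 -143.7] [ 441.1 -144.5  149.6] 1560 zmax 417.23334601561874
wide s body [ 441.8 -144.8] 345 1.572387728853021 top [ 441.6 -147.2] [ 441.3 -147.3  148. ] 148 zmax 150.3631658634488
spout w body [ 533.6 -118.6] 355 7.315658647876337 top [555.8 -76.5] [554.6 -78.9 119.3] 573 zmax 168.77915054675572
spout s body [557.9 -77.9] 227 1.9907931901582767 top [556.7 -80.9] [556.1 -82.5 118.7] 64 zmax 152.71391285542092
green w body [ 512.3 -334.6] 259 0.4794066670780474 top [ 512.1 -334.8] [ 512.  -333.8  104.6] 629 zmax 106.27009704416703
green s body [ 513.5 -336. ] 201 1.3289088372353988 top [ 513.2 -337.6] [ 512.9 -338.4  103. ] 117 zmax 105.60353568754749
```

```bash
cat > b.py <<'E'
from fit import *
w2=dict(np.load("w2.npz")); 
def pts(A): A=A.reshape(-1,3); return A[np.isfinite(A).all(1)&(A[:,2]>5)&(A[:,2]<300)]
C=np.vstack([pts(np.load("P1.npy")[:225]),pts(cloud("wrist",w2["d"],w2)[:225])])
S=pts(np.load("PS.npy")); C=np.vstack([C,S[S[:,1]<100]])
def clear(x,y,zg,phi,op,excl):
    Q=C[np.hypot(C[:,0]-x,C[:,1]-y)>excl]; dx,dy=Q[:,0]-x,Q[:,1]-y
    a=abs(dx*np.sin(phi)-dy*np.cos(phi)); b=abs(dx*np.cos(phi)+dy*np.sin(phi))
    hi=Q[:,2]>zg+69-12; body=np.maximum(a[hi]-94.5,b[hi]-37.5)
    lo=Q[:,2]>zg-19-4; i0=op/2; i1=op/2+18
    fin=np.maximum(np.maximum(a[lo]-i1,i0-a[lo]),b[lo]-13)
    return min(body,default=99),min(fin,default=99)
B=dict(amber=(559.7,-209.2,62,27),clear=(441.4,-260.2,55,24),white=(450.7,0,42,19),vial=(436.8,-404.8,38,14))
for n,(x,y,z,r) in B.items():
    for phi in np.arange(-1.5,1.6,.25): print(n,round(phi,2),*["%.0f"%v for v in clear(x,y,z,phi,min(2*r+30,90),r+4)],end=" | ")
    print()
for n,(x,y) in dict(amber=(484.3,161.6),vial=(507.2,236.1),clear=(530.2,310.7),white=(553.1,385.2)).items():
    print(n,clear(x,y,B[n][2]+8,1.272,B[n][3]*2+24,30))
o=robot.observe()
for n,(x,y,z,r) in B.items():
    for phi in (1.272,.8,0,-.5,-1.87): q=robot.ik([x,y,z-5],down(phi)); print(n,phi,q)
print(robot.ik([553,385,50],down(1.272)),robot.ik([553,385,50],down(-1.87)))
E
python3 b.py
```

```text
amber -1.5 11 26 | amber -1.25 36 19 | amber -1.0 55 15 | amber -0.75 35 12 | amber -0.5 10 9 | amber -0.25 13 8 | amber 0.0 18 9 | amber 0.25 15 10 | amber 0.5 11 11 | amber 0.75 9 12 | amber 1.0 15 15 | amber 1.25 14 20 | amber 1.5 7 26 | 
clear -1.5 7 37 | clear -1.25 13 44 | clear -1.0 10 41 | clear -0.75 6 31 | clear -0.5 -4 19 | clear -0.25 -9 18 | clear 0.0 -6 21 | clear 0.25 -9 18 | clear 0.5 -5 16 | clear 0.75 15 20 | clear 1.0 32 18 | clear 1.25 26 15 | clear 1.5 7 30 | 
white -1.5 27 43 | white -1.25 49 64 | white -1.0 46 44 | white -0.75 21 46 | white -0.5 8 45 | white -0.25 14 55 | white 0.0 17 48 | white 0.25 9 44 | white 0.5 8 38 | white 0.75 14 48 | white 1.0 16 50 | white 1.25 11 45 | white 1.5 13 38 | 
vial -1.5 6 24 | vial -1.25 -11 22 | vial -1.0 -12 29 | vial -0.75 -12 29 | vial -0.5 -12 23 | vial -0.25 1 24 | vial 0.0 21 37 | vial 0.25 24 37 | vial 0.5 20 29 | vial 0.75 46 33 | vial 1.0 42 38 | vial 1.25 32 49 | vial 1.5 17 33 | 
amber (np.float64(162.15467216091395), np.float64(99.89131914118457))
vial (np.float64(63.338459331579145), np.float64(28.455209024001
[... 328 characters left out ...]
0.6  0.4  1.7 -0.   1.1  2.9]
clear 1.272 [-0.8  0.2  1.9  0.   1.  -0.5]
clear 0.8 [-0.8  0.2  1.9 -0.   1.   0. ]
clear 0 [-0.8  0.2  1.9 -0.   1.   0.8]
clear -0.5 [-0.8  0.2  1.9  0.   1.   1.3]
clear -1.87 [-0.8  0.2  1.9 -0.   1.   2.7]
white 1.272 [-0.3  0.1  2.1 -0.   1.   0. ]
white 0.8 [-0.3  0.1  2.1 -0.   1.   0.5]
white 0 [-0.3  0.1  2.1 -0.   1.   1.3]
white -0.5 [-0.3  0.1  2.1  0.   1.   1.8]
white -1.87 None
vial 1.272 [-1.   0.4  1.7  0.   1.  -0.7]
vial 0.8 [-1.   0.4  1.7 -0.   1.  -0.2]
vial 0 [-1.   0.4  1.7 -0.   1.   0.6]
vial -0.5 [-1.   0.4  1.7  0.   1.   1.1]
vial -1.87 [-1.   0.4  1.7 -0.   1.   2.5]
[ 0.4  0.6  1.4 -0.   1.1  0.7] [ 0.4  0.6  1.4  0.   1.1 -2.4]
```

```bash
cat > job.py <<'E'
from fit import *
B=dict(amber=(559.8,-209.2,63,54,-1.0),clear=(441.4,-260.2,55,48,.9),white=(450.7,0,42,38,-1.25),vial=(436.8,-404.8,38,28,.85))
SEAT=dict(amber=(484.3,161.6),vial=(507.2,236.1),clear=(530.2,310.7),white=(553.1,385.2))
PL=down(1.272); fl=8.2
def F(): robot.hold(.1); return np.array(robot.observe()["ft_force"])
def pick(n):
    x,y,zg,d,phi=B[n]; z=zg-5
    robot.move_ptp([x,y,300],down(phi)); robot.gripper_to(min(d+30,92))
    robot.move_l([x,y,z+30],speed=250); robot.move_l([x,y,z],speed=60)
    robot.gripper_to(d-8); o=robot.observe(); print("grip",o["opening"],o["grip_force"],o["t"])
    robot.move_l([x,y,z+20],speed=60); robot.move_l([x,y,320],speed=250)
def over(n):
    x,y=SEAT[n]; robot.move_ptp([x,y,320],PL); o=robot.observe(); print("over",o["opening"],o["ft_force"],o["t"])
def place(n,dx=0,dy=0):
    x,y=SEAT[n]; x+=dx;y+=dy; d=B[n][3]; z=B[n][2]-5+fl
    robot.move_l([x,y,z+35],speed=250); robot.move_l([x,y,z+18],speed=60); f0=F(); f=f0
    for h in [14,10,7,5,3,2,1,0,-1,-2,-3]:
        robot.move_l([x,y,z+h],speed=25); f=F(); print(h,f-f0)
        if f[2]-f0[2]>3 and h<=2: break
        if np.abs(f-f0).max()>15: print("STOP"); return False
    robot.gripper_to(d+16); robot.hold(.2); o=robot.observe(); print("rel",o["opening"],o["ft_force"],o["t"])
    robot.move_l([x,y,z+90],speed=120); robot.move_l([x,y,300],speed=250); return True
def snap(name):
    m=camera_model("wrist"); im,d=read_camera("wrist"); cv2.imwrite(f"pics/{name}.png",im[:,:,::-1]); np.savez(f"{name}.npz",im=im,d=d,**m)
E
python3 - <<'E'
from job import *
im=cv2.imread("pics/w1.png"); cv2.imwrite("pics/crop.png",cv2.resize(im[30:220,140:500],None,fx=2,fy=2))
E
```

```text
(no output)
```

View pics/crop.png

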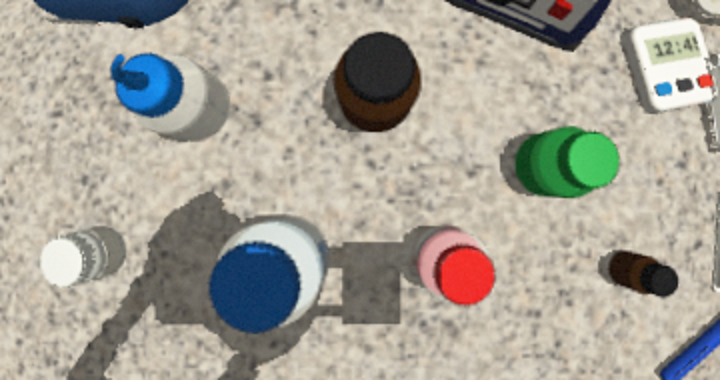

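The crop confirms the choices: brown with black cap at crop (378,80), pink with red cap (460,265), white (75,260), vial (645,272). Green (575,160), wide (265,275) and spout (160,95) stay where they are.

Run:
```python
from job import *
pick("amber"); over("amber"); snap("h1")
print(place("amber"))
```

```text
grip 52.465885717605616 29.998002480715513 9.4167
over 53.1685346955243 [ 0.8 -0.5 -2.2] 12.4583
14 [ 0.5  0.3 -0.4]
10 [-0.6  0.1  0.8]
7 [-1.2 -0.3 -0.6]
5 [-0.6 -1.1  0.1]
3 [-0.  -0.4 -0.4]
2 [ 0.1 -1.1  0.4]
1 [-0.4 -0.4  0.2]
0 [-0.3 -0.1  0.1]
-1 [-4.1 -0.2  7.6]
rel 70.03890104452432 [-0.2 -0.1  0.6] 17.9917
True
```

Run:
```python
from job import *
pick("clear"); over("clear")
print(place("clear"))
robot.move_ptp([440,260,300],down(-.29)); snap("w3"); print(robot.observe()["t"])
```

```text
grip 46.68653758920988 29.988636147190846 23.775
over 46.918918242541636 [ 0.3  0.2 -1.4] 27.4833
14 [ 0.6 -1.3 -0.4]
10 [ 0.2 -1.1 -0.7]
7 [ 0.  -1.   0.6]
5 [-0.2  0.1  0.4]
3 [-0.4 -0.7 -0.4]
2 [-0.4 -1.   0.4]
1 [-0.6 -0.6  0.8]
0 [ 0.4 -0.6 -0.2]
-1 [-2.4 -1.5  7.9]
rel 64.09293696192263 [ 0.5 -0.1 -0.1] 33.0
True
36.0833
```

View pics/w3.png

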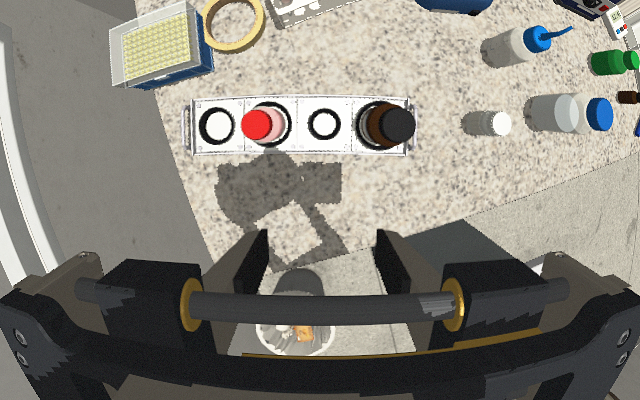

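Clear (262,125) and amber (385,125) are seated upright, and the look-alikes have not moved. Next: white and vial.

Run:
```python
from job import *
for n in ("white","vial"):
    pick(n); over(n)
    if not place(n): break
else:
    robot.move_ptp([400,230,330],down(-.29)); robot.hold(.2); snap("w4"); print(robot.observe()["t"])
    w=dict(np.load("w4.npz")); P=cloud("wrist",w["d"],w)[:225].reshape(-1,3)
    for n,h in dict(amber=120,clear=105,white=78,vial=72).items():
        s=np.array(SEAT[n]); Q=P[np.hypot(*(P[:,:2]-s).T)<B[n][3]/2+6]; T=Q[Q[:,2]>h]
        print(n,"top z-h",np.median(T[:,2])-h if len(T) else None,"axis err",(T.max(0)+T.min(0))[:2]/2-s if len(T) else None)
    im,_=read_camera("side"); cv2.imwrite("pics/side2.png",im[:,:,::-1])
    sc=read_camera("scene")[0]; a=cv2.imread("pics/w4.png"); 
    cv2.imwrite("pics/end.png",np.vstack([a[30:230,80:640],sc[150:350,80:640,::-1]]))
```

```text
grip 37.215985160267984 30.000507257063873 39.675
over 37.41765342874135 [ 0.5 -0.3 -0.9] 42.9583
14 [0.  0.  0.9]
10 [0.1 0.5 0.8]
7 [0.2 0.1 0.4]
5 [0.6 0.2 0.2]
3 [-0.1  0.1  0.7]
2 [0.4 0.1 0.5]
1 [-0.5  1.1  1.6]
0 [ 0.4 -0.1  0.7]
-1 [-2.2 -1.5  6.3]
rel 54.13922220283554 [-0.   0.4  0.5] 48.525
grip 26.81687222570282 29.989307758914947 55.65
over 26.95834905379839 [-0.  -0.1 -0.6] 59.65
14 [-0.1  0.9 -0.7]
10 [-0.   0.5 -1.3]
7 [-0.1  0.7 -0.7]
5 [-0.9  0.2 -0.7]
3 [-0.   0.4 -1. ]
2 [-0.7  0.6 -0.9]
1 [-0.4  0.4 -0.6]
0 [ 0.1  1.3 -1.2]
-1 [-2.8  0.5  6.4]
rel 43.934134979183824 [ 0.9  0.1 -0.2] 65.2333
68.6417
amber top z-h 7.754648197825361 axis err [-0.1 -0.7]
clear top z-h 7.559062553946987 axis err [-0.6  0.1]
white top z-h 7.89885758480564 axis err [-0.6 -2.2]
vial top z-h 8.281243076746705 axis err [-0.3 -0.6]
```

View pics/end.png

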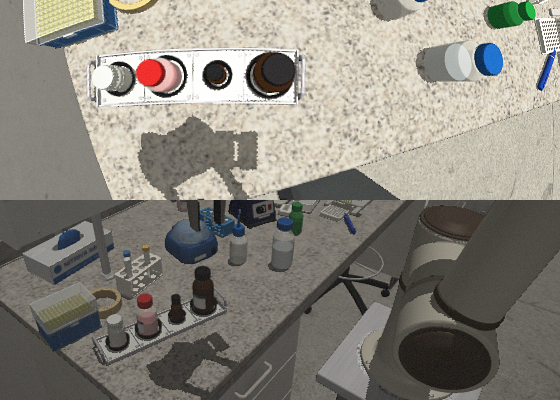

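All four bottles are upright and seated: the tops sit at bottle height plus about 8 mm, which is the seat floor. The spout, wide and green bottles are still standing in place, so I'm handing the job in.

```bash
python3 -c "
from station import robot
print(robot.finish_job())"
```

```text
the job is handed in; nothing more can be done
None
```

The job is handed in: the larger brown bottle, the clear bottle, the white bottle and the vial each stand upright on the floor of their own seats, released at about 69 s, and the other bottles were left standing.

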